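Close a board holder on a power board and back it off a quarter turn

ROBOT

A 6-joint arm with a two-finger parallel gripper is mounted at the origin on a cart in front of the work surface, level with it; the furniture and walls round the work are solid. World frame = base frame: x ahead of the robot, y to its left, z up, the work surface at z = 0. Lengths are in m, angles in rad, forces in N, time in s.
With the tool pointing down it reaches from about 0.35 to 0.85 m from the base axis. Payload 8.1 kg.
Tool frame: the origin (TCP) lies between the finger pads, 19 mm behind the fingertips; this is the grasp point; z points along the fingers, y is the line along which they close (so a half turn about z gives the same grasp; the last joint's range is limited). The gripper opens to 93 mm and grips with 3 to 60 N. Pads are 15 mm wide; open, the fingers measure 128 mm over their backs; the gripper's body (75 mm by 188 mm) begins 65 mm behind the grasp point.
Start: joints at [-1.371, 0.13, 1.488, -0, 1.523, -0.085], TCP at [0.169, -0.576, 0.237] pointing down, gripper open.
Joint ranges: [-2.96, 2.96], [-0.89, 2.26], [0.02, 2.5], [-1.34, 4.48], [0, 2.73], [-2.66, 2.66]. Speed limits (rad/s): [2.39, 2.39, 2.79, 3.14, 3.14, 3.14].

INTERFACE

Orientations are given as a unit quaternion [x, y, z, w].
In Python, from workcell import bot gives the robot as it stands.
- The arm moves only by the tool carry_out, never from a script. Its argument "steps" is text: rows parted by semicolons, each of 7 numbers parted by spaces: the shift along the tool's x, y, z normalised to -1 to 1, where 1 is 0.1 m, then the turn, a rotation vector about the tool's x, y, z normalised to -1 to 1, where 1 is 180 degrees, then the gripper command: -1 is shut, 1 is fully open, values between are in proportion. A call has 1 to 12 rows; each row shifts and turns the commanded pose from where the row before left it, along the tool's axes as they then stand; what a row does not reach is not made up. A row lasts 1/12 s, in which the tool goes at most 41.7 mm and 7.16 degrees, less where a joint would pass 70% of its speed; a pose out of reach is approached as far as the arm can. A call with a number of a shift or a turn outside -1 to 1 is refused whole. A call with a gripper value outside its range is refused whole. The fingers move at their own pace and stop on an object; "squeeze" is the grip in N (left out, the last holds). Time passes only in rows, so rows that do not move let the fingers close. It gives the time, the measured TCP pose, the force, the opening and the grip force at its end, in the units of the state.
- bot.sense(): the state, without advancing time (a new reading comes with each control period).
- bot.grab_frame(name): name is "side" or "top"; returns a dict with "frame" (420x560x3 uint8, blue, green, red), "vfov" (degrees; the focal length in pixels is half the picture's height over the tangent of half this angle, whatever the lens; pixels are square), "cx", "cy" (the principal point, pixels), "R" (3x3) and "t" (3): a world point X has camera coordinates R X + t. Camera axes: x right, y down, z forward; pixel columns grow to the right and rows downward; lengths in m; the calibration is good to about 2 mm. A picture is of the moment at which its call begins. There is no depth.
- bot.hand_in(): hands the job in; it is judged then, once.
The state is a dict: "time": time; "q": joint angles; "dq": joint speeds; "joint_torque": joint torques, N m; "tcp_pos": TCP position; "eef_rot": TCP orientation; "ft_force": force on the tool from outside, world axes, zero at the start; "wrist_torque": the same for the moment, N m; "gripper_width": finger opening in m; "gripper_force": force on a finger pad.
Only numpy, scipy, OpenCV 4.12 (cv2) and the standard library are available. Lean on these libraries where they do the work, as an engineer would, in place of code of your own. Each camera call takes 0.05 s, during which the arm holds its last target. There are 200 camera calls.

TASK

Take the green power board out of the parts tray and lay it, components up, on the two narrow raised ledges of the board holder, its ends between the two jaw lips, and let go of it. Then turn the holder's black knob clockwise until it comes to its firm stop, back it off a quarter turn so that the board has play, and finish with the knob still held between the fingers. Leave the other things on the desk where they are.

Things in the scene. Friction and masses are not known exactly. Their poses are not given: they have to be found in the camera images.
- power_board: Green power supply board, tall parts on top, 62x168x32 mm, 0.15-0.29 kg, loose, in the low cream tray (floor z=0.006, walls to z=0.022). y along its length, x across, z up. Origin at its middle, 4 mm below the underside; the bare board is 2 mm thick (z 0.004-0.006), edges at x=-0.032 and +0.030, ends at y=+-0.084. Either end may go to either jaw.
- board_grasp (a point): Board point x=-0.001, y=0.022, z=0.020, midway between a row of capacitors (outer sides x=-0.028) and the transformer (outer side x=+0.030) that stand 30 mm tall at the long edges from y=0.004 to 0.040: here the fingers can take it from above across the width (58-62 mm), closing along the board's x, with the TCP about 7 mm higher.
- holder: Fixed board holder, dark base 90 mm in x, y -0.112 to 0.150, 8 mm thick. Origin on the desk under the middle of the board's place, z up; y runs from the fixed jaw (-y) to the movable jaw and the knob (+y). The board goes with its length along y, middle at x=0, y=half the jaw gap (see ledge_centre), its origin then at z=0.026, within 4 mm; the space between the jaws is free.
- ledge_centre (a point): Holder point x=0, y=0, 30 mm above the desk, level with the ledges. Each aluminium jaw, 76 mm wide in x, has a ledge 18 mm deep at this height and behind it a lip 8 mm thick and 8 mm tall. Inner lip faces: fixed y=-0.085, movable y=0.085+gap, gap = 0.00318 m x (4.0 - knob angle): 7-11 mm at the start, 0 at the stop (2 mm end play). The closing lip pushes the board along.
- knob_grip (a point): Point on the knob's axis at mid-height of its head, 86.5 mm above the desk, holder x=0, y=0.128. Round ribbed black head, 32 mm across, 25 mm tall, vertical axis, on a 20 mm neck over a grey housing (44x36 mm, top at 48 mm); it stays at its height and can be gripped from above at any yaw. White rib on top: points at the board (holder -y) at the stop, to holder +x a quarter turn back.
- knob (a joint): Angle of the knob in rad, growing as it turns clockwise seen from above: 0 jaw fully open, 4.0 at the firm stop (jaw closed). Starts between 0.6 and 1.8. It turns with about 0.04 N m of friction and stays where it is left; a quarter turn back from the stop is 2.43.
- lamp_driver: Bystander in the tray: small round board with tall parts, 53 x 53 x 48 mm; origin under its centre.
- cell_a: Bystander: black-and-copper small battery cell lying down, 14 x 51 mm; origin under its centre.
- cell_b: Bystander: green-and-copper small battery cell lying down, 14 x 51 mm; origin under its centre.
- pliers: Bystander: blue-handled pliers, 47 x 143 x 10 mm; origin under its centre.
- tape_roll: Bystander: roll of black tape lying flat, 50 mm across, 20 mm tall; origin under its centre.
- fuse_box: Bystander: small cardboard box, 34 x 52 x 20 mm; origin under its centre.
- solder_reel: Bystander: solder reel standing on its flange, 56 mm across, 37 mm tall; origin under its centre.
- marker: Bystander: white marker pen with black cap, lying, 17 x 128 mm; origin under its centre.

How it is judged:
On the way, in this order (a step that is already met when the one before it is completed fails the run):
1. the board lies on both ledges between the lips, let go (x of power_board in the frame of holder between -0.012 and 0.012 m and y of power_board in the frame of holder between -0.008 and 0.014 m and z of power_board in the frame of holder between 0.023 and 0.0295 m and angle between the y axis of power_board and the y axis of holder, either way round below 0.12 rad and angle between power_board's own z axis and vertical below 0.06 rad and contact force between the fingers and power_board below 0.1 N), for 0.2 s.
2. the knob is turned clockwise to its firm stop, the board on its ledges (x of power_board in the frame of holder between -0.012 and 0.012 m and y of power_board in the frame of holder between -0.008 and 0.014 m and z of power_board in the frame of holder between 0.023 and 0.0295 m and angle between the y axis of power_board and the y axis of holder, either way round below 0.12 rad and angle between power_board's own z axis and vertical below 0.06 rad and value of joint knob above 3.92 rad), for 0.1 s.
At the end, for the whole second after the job is handed in: The board lies level on both ledges between the lips (middle within 12 mm across and -8 to +10 mm along the holder's y, within 0.12 rad of its length), and the fingers grip the knob (over 1 N), which stands still 1.57 +- 0.3 rad back from its stop (knob angle 2.13 to 2.73) (x of power_board in the frame of holder between -0.012 and 0.012 m and y of power_board in the frame of holder between -0.008 and 0.01 m and z of power_board in the frame of holder between 0.023 and 0.0295 m and angle between the y axis of power_board and the y axis of holder, either way round below 0.12 rad and angle between power_board's own z axis and vertical below 0.06 rad and value of joint knob between 2.13 and 2.73 rad and velocity of joint knob between -0.05 and 0.05 rad/s and contact force between the fingers and knob above 1 N and contact force between the fingers and power_board below 0.1 N); the arm keeps its last pose, push and grip.
It fails at once if a bystander is moved by more than 30 mm (distance of any of lamp_driver, cell_a, cell_b, pliers, tape_roll, fuse_box, solder_reel, marker from where it was at the start of the episode above 0.03 m).
It also fails if it takes over 72 s, if anything falls off the work surface, if the arm or the gripper's body presses on something with over 40 N, if the wrist force passes 120 N, or if a joint passes its speed limit or range.

## Working session

There is one attempt and no reset: what is moved stays moved. The work goes in short steps, Python scripts to look and compute and a tool call to move; the robot and the scene stay as the last step left them, time stands still between calls to the robot, and variables do not carry over. Pictures are saved under pics/ and viewed, at most 10 in all, crops included, and the job is handed in when it is done.

Besides the shell and the picture viewer there is one more tool, called after ">>>" as a command line: name --argument value ..., lists and objects as JSON in quotes. carry_out: Moves the arm, as the interface text tells. Its arguments: {"type":"object","properties":{"steps":{"type":"string"},"squeeze":{"type":"number"}},"required":["steps"]}

```bash
mkdir -p pics
cat > h.py <<'E'
import numpy as np, cv2, json
from workcell import bot
from scipy.spatial.transform import Rotation as Ro
def grab(n,f):
    g=bot.grab_frame(n); cv2.imwrite(f'pics/{f}.png',g['frame'])
    json.dump({k:(np.array(v).tolist()) for k,v in g.items() if k!='frame'},open(f'pics/{f}.json','w')); return g
def cam(f):
    g=json.load(open(f'pics/{f}.json')); g['R']=np.array(g['R']);g['t']=np.array(g['t']); g['f']=210/np.tan(np.radians(g['vfov'])/2); return g
def ray(g,uv):
    d=np.array([(uv[0]-g['cx'])/g['f'],(uv[1]-g['cy'])/g['f'],1]); return -g['R'].T@g['t'], g['R'].T@d
def onz(g,uv,z):
    o,d=ray(g,uv); return o+d*(z-o[2])/d[2]
def tri(g1,a,g2,b):
    o1,d1=ray(g1,a);o2,d2=ray(g2,b)
    s=np.linalg.lstsq(np.c_[d1,-d2],o2-o1,rcond=None)[0]
    p,q=o1+s[0]*d1,o2+s[1]*d2; return (p+q)/2,np.linalg.norm(p-q)
def proj(g,X):
    c=g['R']@np.array(X)+g['t']; return c[:2]/c[2]*g['f']+[g['cx'],g['cy']]
E
python3 - <<'E'
from h import *
for n in('top','side'):
    g=grab(n,n+'0'); print(g['vfov'],g['cx'],g['cy'],(-np.array(g['R']).T@g['t']).round(3), np.array(g['R']).round(2).tolist())
s=bot.sense(); print(s)
E
```

```text
47.473214862312844 288.2728058651993 204.43997410148734 [0.433 0.15  1.139] [[-0.02, -1.0, -0.01], [-0.98, 0.03, -0.18], [0.18, 0.01, -0.98]]
52.647144528256305 277.5068657506811 213.81604051544642 [1.032 0.494 0.968] [[-0.64, 0.77, -0.01], [0.67, 0.55, -0.51], [-0.39, -0.33, -0.86]]
{'time': 0.1, 'q': array([-1.37140675e+00,  1.31076183e-01,  1.48913729e+00,  9.06572757e-06,
        1.52299723e+00, -8.53666907e-02]), 'dq': array([ 0.00062759, -0.00061617, -0.00196545, -0.00024996, -0.0002662 ,
        0.00070427]), 'joint_torque': array([ 1.30668468e-03, -5.61341929e+01, -4.93095767e+01,  7.71426922e-02,
        2.90175725e-02, -2.17341255e-05]), 'tcp_pos': array([ 0.16850515, -0.5753664 ,  0.23651614]), 'eef_rot': array([ 9.89881051e-01,  1.41897320e-01, -4.15784414e-05, -8.07966693e-04]), 'ft_force': array([-0.36590311, -0.51632992,  0.23531317]), 'wrist_torque': array([ 0.03252083,  0.04579452, -0.00052553]), 'gripper_force': 0.0, 'gripper_width': 0.09280483670929239}
```

View pics/top0.png

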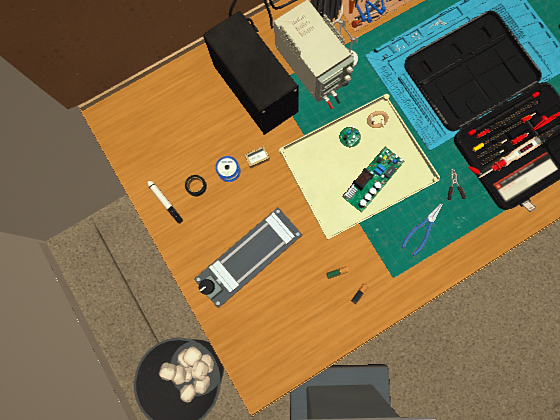

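View pics/side0.png

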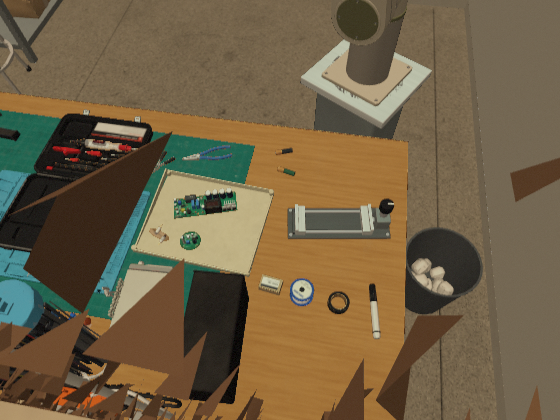

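The top view shows the board around (373,180) in the tray, the holder from (285,225) to (205,288), and the knob at (207,286). In the side view the board is near (205,204), the holder near (340,222) and the knob near (386,206). I'll enlarge both.

Run:
```python
from h import *
def crop(f,x,y,w,h,s): return cv2.resize(cv2.imread(f'pics/{f}.png')[y:y+h,x:x+w],None,fx=s,fy=s,interpolation=cv2.INTER_CUBIC)
a=crop('top0',335,140,80,75,7.5)   # 600x562
b=crop('side0',165,180,80,45,5)
def grid(im,x,y,s,st=10):
    for k in range(0,im.shape[1],int(st*s)): cv2.putText(im,str(int(x+k/s)),(k,10),0,.35,(0,0,255),1); cv2.line(im,(k,12),(k,18),(0,0,255),1)
    for k in range(0,im.shape[0],int(st*s)): cv2.putText(im,str(int(y+k/s)),(0,k+4),0,.35,(0,0,255),1)
    return im
top=grid(crop('top0',335,140,80,75,8),335,140,8); cv2.imwrite('pics/c1.png',top)
s1=grid(crop('side0',165,180,80,45,10)[:290*2],165,180,10); cv2.imwrite('pics/c2.png',s1)
h1=crop('top0',185,200,125,110,5); h2=crop('side0',280,190,125,55,5)
grid(h1,185,200,5);grid(h2,280,190,5)
cv2.imwrite('pics/c3.png',h1);cv2.imwrite('pics/c4.png',h2)
```

```text
(no output)
```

View pics/c1.png

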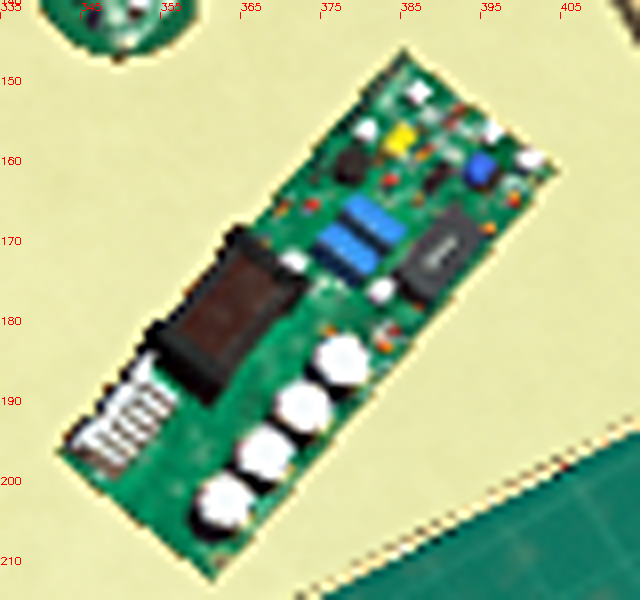

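View pics/c2.png

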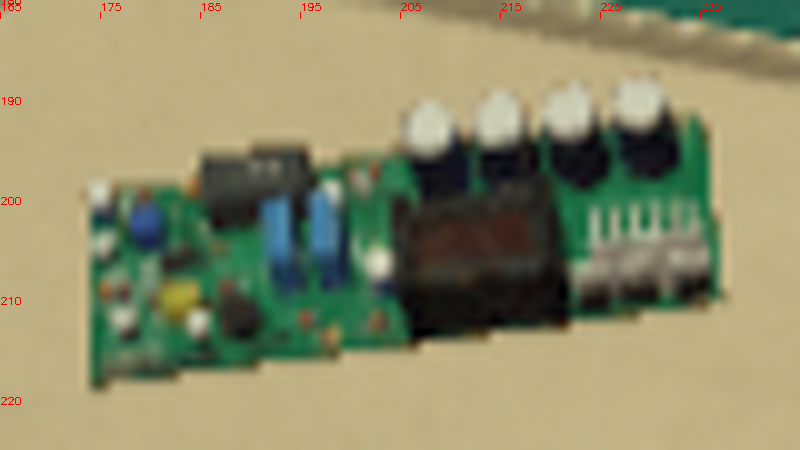

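View pics/c3.png

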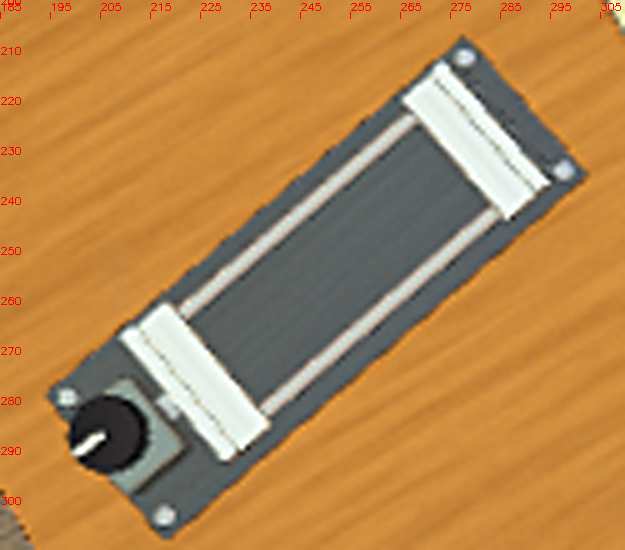

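View pics/c4.png

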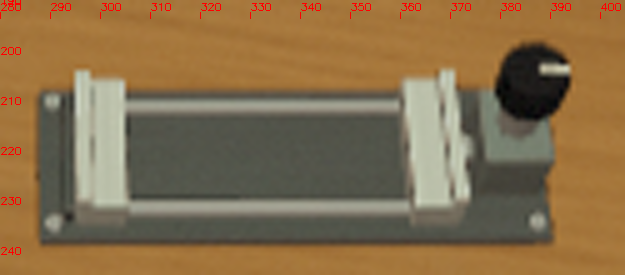

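The crops give me the four board corners, the holder base corners and screws, the inner edge of the fixed ledge, and the knob at about (206.6,286.6) with its rib pointing down-left in the top view. Next I'll triangulate these and fit the poses.

```bash
cat >> h.py <<'E'
B=[((342.5,196.5),(236.8,209.8)),((361.9,212.8),(235.5,191.8)),((385.6,146.2),(174.3,218.8)),((404.6,161.5),(174.2,198.5))]
H=[((277.6,207.4),(287.6,238.4)),((302.4,234.8),(287.6,208.4)),((194.6,278.6),(390.4,238.4))]
E
python3 - <<'E'
from h import *
from scipy.optimize import least_squares
T,S=cam('top0'),cam('side0')
print('board');
for a,b in B: p,e=tri(T,a,S,b); print(p.round(4),round(e,4))
print('holder')
for a,b in H+[((278,211.4),(290.6,234.4)),((297.8,234),(290.4,210.2)),((198.4,279.4),(387.4,234.2)),((265.8,219.6),(305.2,231.6)),((287,243.8),(304.8,205.8)),((206.6,286.6),(386.6,205.2)),((205.6,286.8),(388,203.8)),((200.2,290.8),(394,203.8))]: p,e=tri(T,a,S,b); print(p.round(4),round(e,4))
def fit(pts,obs,x0):
    def r(v):
        R=Ro.from_euler('z',v[3]).as_matrix(); o=[]
        for P,(a,b) in zip(pts,obs):
            X=R@P+v[:3]
            if a: o+=list(proj(T,X)-a)
            if b: o+=list(proj(S,X)-b)
        return np.array(o)
    s=least_squares(r,x0); return s.x,r(s.x)
# board: transformer x=+.030, caps x=-.032 ; which y end: transformer end +y
bp=np.array([[.03,.084,.006],[-.032,.084,.006],[.03,-.084,.006],[-.032,-.084,.006]])
for y in (2.2,-0.9,):
    x,r=fit(bp,B,[.45,0,.006,y]); print('board',x.round(4),r.round(1))
# holder base top corners: fixed-end y=-.112 ; 
bx=.045
for sx in (1,-1):
    hp=np.array([[sx*bx,-.112,.008],[-sx*bx,-.112,.008],[sx*bx,.15,.008]])
    for y in (0.8,-2.2): 
        x,r=fit(hp,H,[.4,.2,0,y]); print('holder',sx,x.round(4),r.round(1))
E
```

```text
board
[0.6615 0.0289 0.0083] 0.0021
[ 0.6205 -0.0154  0.0047] 0.0042
[ 0.7854 -0.0824  0.0048] 0.0041
[ 0.7435 -0.1251  0.011 ] 0.0037
holder
[0.6401 0.1856 0.0037] 0.0007
[0.5714 0.1285 0.0046] 0.0028
[0.474  0.3862 0.002 ] 0.0038
[0.6289 0.1853 0.0091] 0.0023
[0.5731 0.1394 0.009 ] 0.0027
[0.472  0.3752 0.0086] 0.0024
[0.6069 0.2141 0.0266] 0.0027
[0.548  0.1661 0.0273] 0.0042
[0.4533 0.341  0.0904] 0.0024
[0.4526 0.3423 0.0973] 0.0032
[0.4443 0.3536 0.0986] 0.0033
board [ 7.035e-01 -4.820e-02  4.000e-04  8.360e-01] [-1.   0.5  0.1  0.5 -0.5  0.7 -0.7 -0.7 -0.6  0.1 -1.1 -0.3  0.2  0.6
 -1.4  0.3]
board [ 7.035e-01 -4.820e-02  4.000e-04  8.360e-01] [-1.   0.5  0.1  0.5 -0.5  0.7 -0.7 -0.7 -0.6  0.1 -1.1 -0.3  0.2  0.6
 -1.4  0.3]
holder 1 [ 0.5345  0.2426 -0.0054  0.6911] [ 0.1 -0.1 -0.5  0.2 -0.1  0.5 -0.8  0.1 -1.1  0.5 -0.4 -0.1]
holder 1 [ 0.5345  0.2426 -0.0054  0.6911] [ 0.1 -0.1 -0.5  0.2 -0.1  0.5 -0.8  0.1 -1.1  0.5 -0.4 -0.1]
holder -1 [ 0.566   0.26   -0.0206  0.32  ] [ 19.8  34.    5.6 -27.7 -17.5 -27.9  -6.5  30.   -0.3  -0.3  -1.7   3.6]
holder -1 [ 0.566   0.26   -0.0206  0.32  ] [ 19.8  34.    5.6 -27.7 -17.5 -27.9  -6.5  30.   -0.3  -0.3  -1.7   3.6]
```

Heights come out right within about 5 mm (base, ledge and knob head), and the knob lands at (0.453, 0.341) both from the fit and from triangulation. The rib points almost exactly to holder +y, so the knob is at about 0.9 rad and the gap is about 9.8 mm. I'll refit with the heights fixed and plan the approach.

```bash
cat >> h.py <<'E'
def go(target,psi=None,pos=None):
    "print tool-frame shift (units of .1m) to target and turn about tool z (units of 180deg) to bring tool y to yaw psi (mod pi)"
    s=bot.sense(); R=Ro.from_quat(s['eef_rot']).as_matrix(); a=np.arctan2(R[1,1],R[0,1])
    d=np.array(target)-s['tcp_pos']; turn=0
    if psi is not None:
        turn=(a-psi+np.pi/2)%np.pi-np.pi/2   # + = clockwise from above
    R2=R@Ro.from_euler('z',turn).as_matrix()
    print('t',round(s['time'],2),'tcp',s['tcp_pos'].round(4),'yaw',round(a,3),'q6',round(s['q'][5],3),'tilt',R[2,2].round(5),'w',round(s['gripper_width'],4),'F',s['ft_force'].round(1))
    print(' turn',round(turn/np.pi,4),' shift now-axes',(R.T@d*10).round(3),' shift after turn',(R2.T@d*10).round(3))
E
python3 - <<'E'
from h import *
from scipy.optimize import least_squares
T,S=cam('top0'),cam('side0')
def fit(pts,obs,x0,z):
    def r(v):
        R=Ro.from_euler('z',v[2]).as_matrix()
        return np.concatenate([c for P,(a,b) in zip(pts,obs) for c in (proj(T,R@P+[v[0],v[1],z])-a,proj(S,R@P+[v[0],v[1],z])-b)])
    s=least_squares(r,x0); return s.x,s.fun
bp=np.array([[.03,.084,.006],[-.032,.084,.006],[.03,-.084,.006],[-.032,-.084,.006]])
hp=np.array([[.045,-.112,.008],[-.045,-.112,.008],[.045,.15,.008],[.038,-.067,.03],[-.038,-.067,.03],[0,.128,.099]])
HH=H+[((265.8,219.6),(305.2,231.6)),((287,243.8),(304.8,205.8)),((205.6,286.8),(388,203.8))]
b,r=fit(bp,B,[.7,-.05,.83],.006); print(b.round(4),r.round(1))
h,r=fit(hp,HH,[.53,.24,.69],0); print(h.round(4),r.round(1))
W=lambda v,P:(Ro.from_euler('z',v[2]).apply(P)+[v[0],v[1],0]).round(4)
g=W(b,[-.001,.022,.033]);print('grasp',g,'place',W(h,[-.001,.027,.053]),'place flipped',W(h,[.001,-.017,.053]),'knob',W(h,[0,.128,.0865]))
k=proj(T,W(h,[0,.128,.099]));print('knob px',k,proj(S,W(h,[0,.128,.099])))
print('cap/transf check px',proj(T,W(b,[.03,.004,.036])),proj(T,W(b,[.03,.04,.036])))
go([*g[:2],.15],b[2])
E
```

```text
[ 0.7035 -0.0466  0.8363] [-1.5  0.1  0.4 -0.2 -0.9  0.3 -0.4 -1.6 -0.9 -0.6 -1.1 -1.   0.1  0.
 -1.4 -0.5]
[0.5351 0.2427 0.6901] [ 0.1 -0.7 -0.6 -0.7 -0.1  0.  -0.8 -0.8 -1.6  0.2 -0.  -0.9 -1.1  0.
 -0.2 -0.4 -1.1  0.2 -0.6 -0.4 -0.4 -0.1 -1.1 -0.4]
grasp [ 0.6865 -0.0326  0.033 ] place [0.5171 0.2629 0.053 ] place flipped [0.5467 0.2302 0.053 ] knob [0.4536 0.3414 0.0865]
knob px [205.18386034 286.65409677] [386.91023895 203.44167559]
cap/transf check px [363.41844704 169.52177244] [353.8245647  180.74864956]
t 0.1 tcp [ 0.1685 -0.5754  0.2365] yaw -1.286 q6 -0.085 tilt -1.0 w 0.0928 F [-0.4 -0.5  0.2]
 turn 0.3244  shift now-axes [ 6.496 -3.753  0.872]  shift after turn [ 0.208 -7.499  0.872]
```

>>> carry_out --steps "0.325 -0.188 0 0 0 0 1;0.325 -0.188 0 0 0 0 1;0.325 -0.188 0 0 0 0 1;0.325 -0.188 0 0 0 0 1;0.325 -0.188 0 0 0 0 1;0.325 -0.188 0 0 0 0 1;0.325 -0.188 0 0 0 0 1;0.325 -0.188 0 0 0 0 1;0.325 -0.188 0 0 0 0 1;0.325 -0.188 0 0 0 0 1;0.325 -0.188 0 0 0 0 1;0.325 -0.188 0 0 0 0 1"

```text
time: 1.1
tcp_pos: [0.4803, -0.248, 0.2371]
eef_rot: [0.99, 0.142, -0.0, -0.0]
ft_force: [0.7, -0.2, -0.7]
gripper_width: 0.0929
gripper_force: 0.0
```

>>> carry_out --steps "0.325 -0.188 0 0 0 0 1;0.325 -0.188 0 0 0 0 1;0.325 -0.188 0 0 0 0 1;0.325 -0.188 0 0 0 0 1;0.325 -0.188 0 0 0 0 1;0.325 -0.188 0 0 0 0 1;0.325 -0.188 0 0 0 0 1;0.325 -0.188 0 0 0 0 1;0 0 0 0 0 -0.039 1;0 0 0 0 0 -0.039 1;0 0 0 0 0 -0.039 1;0 0 0 0 0 -0.039 1"

```text
time: 2.1
tcp_pos: [0.6866, -0.0318, 0.2363]
eef_rot: [0.925, 0.381, -0.001, -0.0]
ft_force: [-0.4, 0.5, -0.4]
gripper_width: 0.0927
gripper_force: 0.0
```

>>> carry_out --steps "0 0 0 0 0 -0.039 1;0 0 0 0 0 -0.039 1;0 0 0 0 0 -0.039 1;0 0 0 0 0 -0.039 1;0 0 0 0 0 -0.039 1;0 0 0 0 0 -0.039 1;0 0 0 0 0 -0.039 1;0 0 0 0 0 -0.039 1;0 0 0 0 0 -0.039 1;0 0 0 0 0 -0.039 1;0 0 0 0 0 -0.039 1;0 0 0 0 0 -0.039 1"

```text
time: 3.1
tcp_pos: [0.6865, -0.0323, 0.2367]
eef_rot: [0.431, 0.903, -0.0, -0.001]
ft_force: [-0.7, -0.3, -0.2]
gripper_width: 0.093
gripper_force: 0.0
```

```bash
python3 -c "
from h import *
go([.6865,-.0326,.033],.8363)"
```

```text
t 3.1 tcp [ 0.6865 -0.0323  0.2367] yaw 0.68 q6 -0.802 tilt -1.0 w 0.093 F [-0.7 -0.3 -0.2]
 turn -0.0496  shift now-axes [-0.004  0.     2.037]  shift after turn [-4.000e-03 -1.000e-03  2.037e+00]
```

>>> carry_out --steps "0 0 0 0 0 -0.025 1;0 0 0 0 0 -0.025 1;0 0 0.3 0 0 0 1;0 0 0.3 0 0 0 1;0 0 0.3 0 0 0 1;0 0 0.3 0 0 0 1;0 0 0.2 0 0 0 1;0 0 0.2 0 0 0 1;0 0 0 0 0 0 1"

```text
time: 3.85
tcp_pos: [0.6828, -0.0319, 0.0709]
eef_rot: [0.361, 0.932, -0.001, -0.005]
ft_force: [-1.4, 0.3, -1.1]
gripper_width: 0.0926
gripper_force: 0.0
```

>>> carry_out --steps "0 0 0.1 0 0 0 1;0 0 0.1 0 0 0 1;0 0 0.1 0 0 0 1;0 0 0.1 0 0 0 1;0 0 0.037 0 0 0 1;0 0 0 0 0 0 1"

```text
time: 4.35
tcp_pos: [0.6858, -0.0322, 0.0321]
eef_rot: [0.361, 0.932, -0.0, -0.001]
ft_force: [-0.5, -0.5, -0.1]
gripper_width: 0.093
gripper_force: 0.0
```

>>> carry_out --steps "0 0 0 0 0 0 -1;0 0 0 0 0 0 -1;0 0 0 0 0 0 -1;0 0 0 0 0 0 -1;0 0 0 0 0 0 -1;0 0 0 0 0 0 -1;0 0 0 0 0 0 -1;0 0 0 0 0 0 -1" --squeeze 25

```text
time: 5.02
tcp_pos: [0.6872, -0.0322, 0.0342]
eef_rot: [0.361, 0.932, 0.0, 0.0]
ft_force: [0.6, 1.8, 1.9]
gripper_width: 0.0568
gripper_force: 24.6
```

>>> carry_out --steps "0 0 -0.1 0 0 0 -1;0 0 -0.1 0 0 0 -1;0 0 -0.2 0 0 0 -1;0 0 -0.3 0 0 0 -1;0 0 -0.3 0 0 0 -1;0 0 -0.2 0 0 0 -1;0 0 0 0 0 0 -1"

```text
time: 5.6
tcp_pos: [0.6901, -0.0329, 0.1615]
eef_rot: [0.361, 0.932, 0.001, 0.005]
ft_force: [0.6, 0.7, -1.5]
gripper_width: 0.0568
gripper_force: 24.6
```

Run:
```python
from h import *
a=grab('top','top1')['frame'][100:260,280:460]; b=grab('side','side1')['frame'][120:280,140:320]
cv2.imwrite('pics/v1.png',np.vstack([cv2.resize(x,(330,293),interpolation=2) for x in(a,b)])) 
go([.5171,.2629,.16],.6901)
```

```text
t 5.7 tcp [ 0.6874 -0.0325  0.1549] yaw 0.831 q6 -0.953 tilt -1.0 w 0.0568 F [-0.3  0.4 -3.3]
 turn 0.045  shift now-axes [ 3.249  1.035 -0.056]  shift after turn [ 3.362  0.568 -0.056]
```

View pics/v1.png

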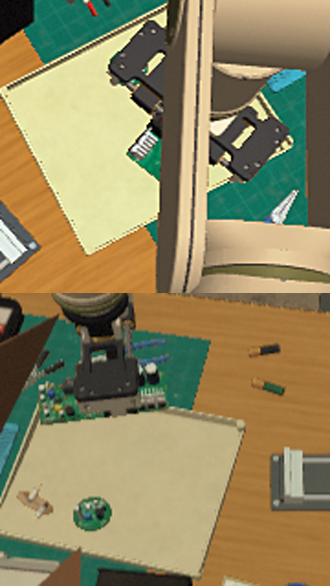

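The board is held level in the fingers, clear of the tray, and the other parts haven't moved. Now I'll carry it over to the holder.

>>> carry_out --steps "0 0 0 0 0 0.0225 -1;0 0 0 0 0 0.0225 -1;0.336 0.057 0 0 0 0 -1;0.336 0.057 0 0 0 0 -1;0.336 0.057 0 0 0 0 -1;0.336 0.057 0 0 0 0 -1;0.336 0.057 0 0 0 0 -1;0.336 0.057 0 0 0 0 -1;0.336 0.057 0 0 0 0 -1;0.336 0.057 0 0 0 0 -1;0.336 0.057 0 0 0 0 -1;0.336 0.057 0 0 0 0 -1"

```text
time: 6.7
tcp_pos: [0.5141, 0.2636, 0.1507]
eef_rot: [0.426, 0.905, -0.002, -0.002]
ft_force: [0.5, -0.0, -1.9]
gripper_width: 0.0568
gripper_force: 24.6
```

>>> carry_out --steps "0 0 0.2 0 0 0 -1;0 0 0.2 0 0 0 -1;0 0 0.2 0 0 0 -1;0 0 0.1 0 0 0 -1;0 0 0.05 0 0 0 -1;0 0 0 0 0 0 -1;0 0 0 0 0 0 -1;0 0 0 0 0 0 -1"

```text
time: 7.37
tcp_pos: [0.5177, 0.2632, 0.0799]
eef_rot: [0.426, 0.905, 0.001, 0.001]
ft_force: [0.4, 0.2, -2.5]
gripper_width: 0.0571
gripper_force: 24.6
```

Run:
```python
from h import *
a=grab('top','top2')['frame'][190:320,180:320]; b=grab('side','side2')['frame'][165:255,270:410]
a=cv2.resize(a,None,fx=4,fy=4,interpolation=2);b=cv2.resize(b,None,fx=4,fy=4,interpolation=2)
cv2.imwrite('pics/v2.png',np.hstack([a[:,150:][:,:400],b[:,:400][:360].copy() if 0 else cv2.copyMakeBorder(b,0,160,0,0,0)])[:, :800] if 0 else b); cv2.imwrite('pics/v2t.png',a)
go([.5171,.2629,.053],.6901)
```

```text
t 7.47 tcp [0.5179 0.2633 0.0801] yaw 0.69 q6 -0.308 tilt -1.0 w 0.0567 F [ 0.8  0.3 -3.7]
 turn -0.0001  shift now-axes [ 0.002 -0.009  0.271]  shift after turn [ 0.002 -0.009  0.271]
```

View pics/v2.png

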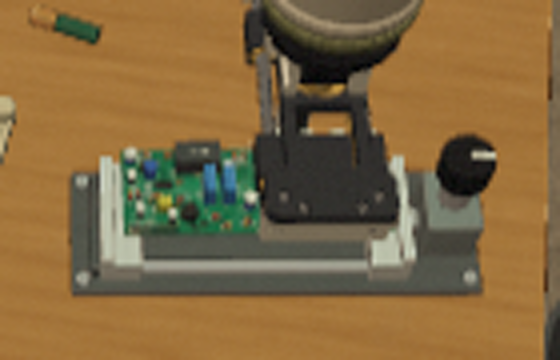

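The board hangs level above the holder. Its small-parts end shows corners at side pixels (301.2,223.7) and (300.5,202.5), just inside the fixed lip. I'll check that in the holder frame.

Run:
```python
from h import *
S=cam('side2'); h=[.5351,.2427,.6901]
for uv in((301.2,223.7),(300.5,202.5)):
    p=onz(S,uv,.059); print(Ro.from_euler('z',-h[2]).apply(p-[h[0],h[1],0]).round(4))
W=lambda P:Ro.from_euler('z',h[2]).apply(P)+[h[0],h[1],0]
for P in([.03,-.079,.059],[-.032,-.079,.059],[.03,-.085,.038],[-.038,-.085,.038]): print(proj(S,W(P)).round(1))
```

```text
[ 0.0328 -0.0775  0.059 ]
[-0.0286 -0.0778  0.059 ]
[300.6 222.7]
[300.  201.4]
[297.9 226.8]
[297.3 203.8]
```

The end sits within about 1.5 mm of the plan, so I'll lower it.

>>> carry_out --steps "0 0 0.06 0 0 0 -1;0 0 0.06 0 0 0 -1;0 0 0.05 0 0 0 -1;0 0 0.04 0 0 0 -1;0 0 0.03 0 0 0 -1;0 0 0.01 0 0 0 -1;0 0 0 0 0 0 -1;0 0 0 0 0 0 -1;0 0 0 0 0 0 -1"

```text
time: 8.22
tcp_pos: [0.517, 0.2628, 0.0567]
eef_rot: [0.426, 0.905, -0.0, 0.0]
ft_force: [-13.2, -7.2, 27.1]
gripper_width: 0.0567
gripper_force: 25.2
```

>>> carry_out --steps "0 0 -0.015 0 0 0 -1;0 0 0 0 0 0 -1;0 0 0 0 0 0 -1;0 0 0 0 0 0 -1"

```text
time: 8.55
tcp_pos: [0.5172, 0.263, 0.0568]
eef_rot: [0.426, 0.905, -0.0, 0.0]
ft_force: [-5.2, -2.8, 13.1]
gripper_width: 0.0563
gripper_force: 25.2
```

Run:
```python
from h import *
b=grab('side','side3')['frame'][185:255,270:410]; a=grab('top','top3')['frame'][200:310,185:310]
cv2.imwrite('pics/v3.png',np.hstack([cv2.resize(b,(560,280),interpolation=2),cv2.copyMakeBorder(cv2.resize(a,(240,211),interpolation=2),0,69,0,0,0)]))
go([.5171,.2629,.053],.6901)
```

```text
t 8.65 tcp [0.5172 0.263  0.0568] yaw 0.69 q6 -0.308 tilt -1.0 w 0.0565 F [-5.5 -3.8 12.6]
 turn 0.0  shift now-axes [ 0.    -0.001  0.038]  shift after turn [ 0.    -0.001  0.038]
```

View pics/v3.png

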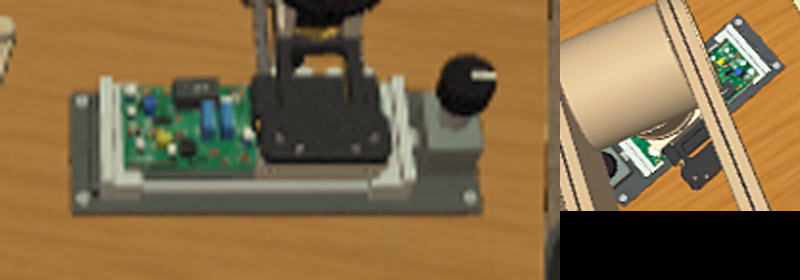

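The board lies inside the lips on both ledges, with its small-parts end at about x=123 in the picture, just inside the fixed lip. I'll relieve the force, release, and retract.

>>> carry_out --steps "0 0 -0.012 0 0 0 -1;0 0 0 0 0 0 -1;0 0 0 0 0 0 0.8;0 0 0 0 0 0 0.8;0 0 0 0 0 0 0.8;0 0 0 0 0 0 0.8;0 0 0 0 0 0 0.8;0 0 0 0 0 0 0.8"

```text
time: 9.32
tcp_pos: [0.5168, 0.263, 0.0563]
eef_rot: [0.426, 0.905, -0.0, -0.0]
ft_force: [-0.3, -0.4, -0.0]
gripper_width: 0.0834
gripper_force: 0.0
```

>>> carry_out --steps "0 0 -0.1 0 0 0 0.8;0 0 -0.2 0 0 0 0.8;0 0 -0.3 0 0 0 0.8;0 0 -0.3 0 0 0 0.8;0 0 -0.2 0 0 0 0.8;0 0 -0.2 0 0 0 0.8;0 0 0 0 0 0 0.8;0 0 0 0 0 0 0.8"

```text
time: 9.98
tcp_pos: [0.5179, 0.2635, 0.1886]
eef_rot: [0.426, 0.905, 0.001, 0.001]
ft_force: [0.1, 0.4, -0.5]
gripper_width: 0.0839
gripper_force: 0.0
```

Run:
```python
from h import *
b=grab('side','side4')['frame'][185:255,270:410]
cv2.imwrite('pics/v4.png',cv2.resize(b,(700,350),interpolation=2))
go([.4536,.3414,.16],.645+1.5)
```

```text
t 10.03 tcp [0.5169 0.2631 0.1867] yaw 0.69 q6 -0.308 tilt -1.0 w 0.0839 F [-0.2  0.2 -0.7]
 turn -0.4631  shift now-axes [1.007 0.01  0.267]  shift after turn [0.107 1.001 0.267]
```

View pics/v4.png

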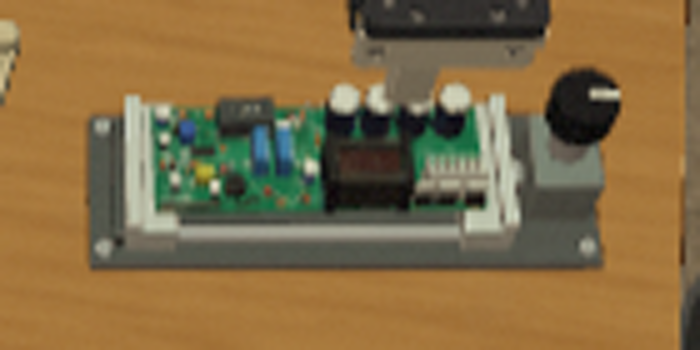

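The board is seated level on both ledges and let go, and the knob rib still points to +y. Next I'll move over the knob and pre-turn the wrist anticlockwise.

>>> carry_out --steps "0.336 0.003 0 0 0 0 0.075;0.336 0.003 0 0 0 0 0.075;0.336 0.003 0 0 0 0 0.075;0 0 0 0 0 -0.0386 0.075;0 0 0 0 0 -0.0386 0.075;0 0 0 0 0 -0.0386 0.075;0 0 0 0 0 -0.0386 0.075;0 0 0 0 0 -0.0386 0.075;0 0 0 0 0 -0.0386 0.075;0 0 0 0 0 -0.0386 0.075;0 0 0 0 0 -0.0386 0.075;0 0 0 0 0 -0.0386 0.075"

```text
time: 11.03
tcp_pos: [0.4523, 0.3407, 0.1842]
eef_rot: [-0.108, 0.994, -0.001, -0.002]
ft_force: [-0.5, 0.2, 0.1]
gripper_width: 0.05
gripper_force: 0.0
```

>>> carry_out --steps "0 0 0 0 0 -0.0386 0.075;0 0 0 0 0 -0.0386 0.075;0 0 0 0 0 -0.0386 0.075;0 0 0 0 0 0 0.075;0 0 0 0 0 0 0.075"

```text
time: 11.45
tcp_pos: [0.4526, 0.3409, 0.1848]
eef_rot: [-0.281, 0.96, -0.0, -0.001]
ft_force: [0.3, -0.6, -0.6]
gripper_width: 0.0504
gripper_force: 0.0
```

Run:
```python
from h import *
go([.4536,.3414,.0865],.645+1.5)
```

```text
t 11.45 tcp [0.4526 0.3409 0.1848] yaw 2.141 q6 -1.586 tilt -1.0 w 0.0504 F [ 0.3 -0.6 -0.6]
 turn -0.0012  shift now-axes [-0.014 -0.001  0.983]  shift after turn [-0.014 -0.001  0.983]
```

>>> carry_out --steps "-0.01 0 0.2 0 0 0 0.075;0 0 0.2 0 0 0 0.075;0 0 0.15 0 0 0 0.075;0 0 0.12 0 0 0 0.075;0 0 0.1 0 0 0 0.075;0 0 0.1 0 0 0 0.075;0 0 0.1 0 0 0 0.075;0 0 0 0 0 0 0.075;0 0 0 0 0 0 0.075"

```text
time: 12.2
tcp_pos: [0.4539, 0.3418, 0.089]
eef_rot: [-0.283, 0.959, -0.0, -0.0]
ft_force: [0.6, 0.0, 0.3]
gripper_width: 0.0497
gripper_force: 0.0
```

>>> carry_out --steps "0 0 0 0 0 0 -1;0 0 0 0 0 0 -1;0 0 0 0 0 0 -1;0 0 0 0 0 0 -1;0 0 0 0 0 0 -1;0 0 0 0 0 0 -1" --squeeze 25

```text
time: 12.7
tcp_pos: [0.4542, 0.3431, 0.0904]
eef_rot: [-0.283, 0.959, 0.001, 0.001]
ft_force: [-3.3, 4.8, 2.3]
gripper_width: 0.0314
gripper_force: 25.0
```

Run:
```python
from h import *
go([.4536,.3414,.0865]); print(bot.sense()['wrist_torque'].round(2),bot.sense()['gripper_force'])
```

```text
t 12.7 tcp [0.4542 0.3431 0.0904] yaw 2.146 q6 -1.59 tilt -1.0 w 0.0314 F [-3.3  4.8  2.3]
 turn 0.0  shift now-axes [ 0.015 -0.011  0.039]  shift after turn [ 0.015 -0.011  0.039]
[ 0.78  0.33 -0.05] 25.00033289194107
```

>>> carry_out --steps "0 0.015 0 0 0 0 -1;0 0 0 0 0 0 -1;0 0 0 0 0 0.03 -1;0 0 0 0 0 0.03 -1;0 0 0 0 0 0.03 -1;0 0 0 0 0 0.03 -1;0 0 0 0 0 0.03 -1;0 0 0 0 0 0.03 -1;0 0 0 0 0 0.03 -1;0 0 0 0 0 0.03 -1;0 0 0 0 0 0 -1;0 0 0 0 0 0 -1"

```text
time: 13.7
tcp_pos: [0.4543, 0.3424, 0.0904]
eef_rot: [0.09, 0.996, -0.0, 0.001]
ft_force: [0.7, -5.5, 7.0]
gripper_width: 0.0317
gripper_force: 25.0
```

Run:
```python
from h import *
go([.4536,.3414,.0865]); print(bot.sense()['wrist_torque'].round(2),bot.sense()['gripper_force'])
```

```text
t 13.7 tcp [0.4543 0.3424 0.0904] yaw 1.39 q6 -0.833 tilt -1.0 w 0.0317 F [ 0.7 -5.5  7. ]
 turn 0.0  shift now-axes [ 0.005 -0.011  0.039]  shift after turn [ 0.005 -0.011  0.039]
[-0.9  -0.28 -0.01] 25.001361072063446
```

>>> carry_out --steps "0 -0.01 0.01 0 0 0 -1;0 0 0 0 0 0.034 -1;0 0 0 0 0 0.034 -1;0 0 0 0 0 0.034 -1;0 0 0 0 0 0.034 -1;0 0 0 0 0 0.034 -1;0 0 0 0 0 0.034 -1;0 0 0 0 0 0.034 -1;0 0 0 0 0 0.034 -1;0 0 0 0 0 0.034 -1;0 0 0 0 0 0.034 -1;0 0 0 0 0 0 -1"

```text
time: 14.7
tcp_pos: [0.4535, 0.3414, 0.0902]
eef_rot: [0.587, 0.81, -0.0, 0.001]
ft_force: [-6.7, -9.1, 16.2]
gripper_width: 0.0315
gripper_force: 25.0
```

>>> carry_out --steps "0 0 0 0 0 0.034 -1;0 0 0 0 0 0.034 -1;0 0 0 0 0 0.034 -1;0 0 0 0 0 0.034 -1;0 0 0 0 0 0.034 -1;0 0 0 0 0 0.034 -1;0 0 0 0 0 0.034 -1;0 0 0 0 0 0.034 -1;0 0 0 0 0 0.034 -1;0 0 0 0 0 0 -1;0 0 0 0 0 0 -1"

```text
time: 15.62
tcp_pos: [0.4525, 0.3416, 0.0902]
eef_rot: [0.893, 0.449, -0.001, 0.0]
ft_force: [-10.8, -6.8, 19.8]
gripper_width: 0.0315
gripper_force: 25.0
```

Run:
```python
from h import *
go([.4536,.3414,.0865]); print(bot.sense()['wrist_torque'].round(2),bot.sense()['joint_torque'].round(2))
```

```text
t 15.62 tcp [0.4525 0.3416 0.0902] yaw -0.639 q6 1.195 tilt -1.0 w 0.0315 F [-10.8  -6.8  19.8]
 turn 0.0  shift now-axes [0.005 0.01  0.037]  shift after turn [0.005 0.01  0.037]
[-1.37  1.95 -0.05] [ -0.21 -45.79 -43.55   0.26  -5.09   0.49]
```

>>> carry_out --steps "-0.012 -0.005 -0.02 0 0 0 -1;0 0 0 0 0 0.012 -1;0 0 0 0 0 0.012 -1;0 0 0 0 0 0.012 -1;0 0 0 0 0 0.012 -1;0 0 0 0 0 0.012 -1;0 0 0 0 0 0 -1;0 0 0 0 0 0 -1"

```text
time: 16.28
tcp_pos: [0.4522, 0.3416, 0.0904]
eef_rot: [0.931, 0.364, 0.0, -0.0]
ft_force: [0.3, 1.7, -0.5]
gripper_width: 0.0315
gripper_force: 25.0
```

```bash
cat > s.py <<'E'
from h import *
go([.4536,.3414,.0865]); s=bot.sense(); print(s['wrist_torque'].round(3),s['joint_torque'].round(2)[5],s['gripper_force'])
E
python3 s.py
```

```text
t 16.28 tcp [0.4522 0.3416 0.0904] yaw -0.826 q6 1.382 tilt -1.0 w 0.0315 F [ 0.3  1.7 -0.5]
 turn 0.0  shift now-axes [0.009 0.011 0.039]  shift after turn [0.009 0.011 0.039]
[ 0.222 -0.131 -0.046] 0.25 25.000280141830444
```

>>> carry_out --steps "0 0 0 0 0 0.01 -1;0 0 0 0 0 0.01 -1;0 0 0 0 0 0 -1;0 0 0 0 0 0 -1"

```text
time: 16.62
tcp_pos: [0.4521, 0.3417, 0.0904]
eef_rot: [0.942, 0.335, 0.0, -0.0]
ft_force: [1.3, 1.4, -0.4]
gripper_width: 0.0314
gripper_force: 25.0
```

```bash
python3 s.py
```

```text
t 16.62 tcp [0.4521 0.3417 0.0904] yaw -0.888 q6 1.444 tilt -1.0 w 0.0314 F [ 1.3  1.4 -0.4]
 turn 0.0  shift now-axes [0.01  0.012 0.039]  shift after turn [0.01  0.012 0.039]
[ 0.283 -0.01  -0.042] 0.18 24.999994933605194
```

>>> carry_out --steps "0 0 0 0 0 0.01 -1;0 0 0 0 0 0.01 -1;0 0 0 0 0 0 -1;0 0 0 0 0 0 -1"

```text
time: 16.95
tcp_pos: [0.4518, 0.3416, 0.0904]
eef_rot: [0.952, 0.305, -0.0, 0.0]
ft_force: [-1.5, 1.1, 2.6]
gripper_width: 0.0314
gripper_force: 25.0
```

```bash
python3 s.py
```

```text
t 16.95 tcp [0.4518 0.3416 0.0904] yaw -0.95 q6 1.507 tilt -1.0 w 0.0314 F [-1.5  1.1  2.6]
 turn 0.0  shift now-axes [0.013 0.012 0.039]  shift after turn [0.013 0.012 0.039]
[0.153 0.343 0.416] 0.63 25.000421404838562
```

>>> carry_out --steps "0 0 0 0 0 0.01 -1;0 0 0 0 0 0.005 -1;0 0 0 0 0 0 -1;0 0 0 0 0 0 -1"

```text
time: 17.28
tcp_pos: [0.4516, 0.3415, 0.0904]
eef_rot: [0.959, 0.282, -0.001, -0.0]
ft_force: [-5.2, -0.5, 4.3]
gripper_width: 0.032
gripper_force: 25.0
```

```bash
python3 s.py
```

```text
t 17.28 tcp [0.4516 0.3415 0.0904] yaw -0.998 q6 1.555 tilt -1.0 w 0.032 F [-5.2 -0.5  4.3]
 turn 0.0  shift now-axes [0.017 0.012 0.039]  shift after turn [0.017 0.012 0.039]
[-0.059  0.937  0.329] 0.37 25.000769197940826
```

The torque jumped and then levelled off at 0.33–0.42 N m, after a turn of about 3.1 rad as predicted. That is the firm stop, with the pads slipping slightly. Now I'll back off a quarter turn.

>>> carry_out --steps "0 0 0 0 0 -0.02 -1;0 0 0 0 0 -0.03 -1;0 0 0 0 0 -0.03 -1;0 0 0 0 0 -0.03 -1;0 0 0 0 0 -0.03 -1;0 0 0 0 0 -0.03 -1;0 0 0 0 0 -0.03 -1;0 0 0 0 0 -0.03 -1;0 0 0 0 0 0 -1"

```text
time: 18.03
tcp_pos: [0.4526, 0.3407, 0.0904]
eef_rot: [0.796, 0.605, -0.0, 0.001]
ft_force: [-0.6, -3.7, 1.9]
gripper_width: 0.0314
gripper_force: 25.0
```

```bash
python3 s.py
```

```text
t 18.03 tcp [0.4526 0.3407 0.0904] yaw -0.272 q6 0.828 tilt -1.0 w 0.0314 F [-0.6 -3.7  1.9]
 turn 0.0  shift now-axes [0.009 0.008 0.039]  shift after turn [0.009 0.008 0.039]
[-0.773 -0.031 -0.005] -2.12 24.99909371137619
```

Turned back 0.73 rad with low forces; 0.84 rad (0.27) remains.

>>> carry_out --steps "0 0 0 0 0 -0.03 -1;0 0 0 0 0 -0.03 -1;0 0 0 0 0 -0.03 -1;0 0 0 0 0 -0.03 -1;0 0 0 0 0 -0.03 -1;0 0 0 0 0 -0.03 -1;0 0 0 0 0 -0.03 -1;0 0 0 0 0 -0.03 -1;0 0 0 0 0 -0.027 -1;0 0 0 0 0 0 -1;0 0 0 0 0 0 -1;0 0 0 0 0 0 -1"

```text
time: 19.03
tcp_pos: [0.454, 0.3409, 0.0905]
eef_rot: [0.485, 0.875, 0.001, 0.002]
ft_force: [6.8, -2.2, -3.2]
gripper_width: 0.0316
gripper_force: 25.0
```

Run:
```python
from h import *
import s
T,S=cam('top0'),cam('side0'); h=[.5351,.2427,.6901]
W=lambda P:Ro.from_euler('z',h[2]).apply(P)+[h[0],h[1],0]
b=grab('side','side5')['frame'].astype(int); a=cv2.imread('pics/side4.png').astype(int)
# movable-lip / board shift along holder y between release and now: phase-correlate crops
S=cam('side5')
def warp(im,z,x0,x1,y0,y1,n=4000):  # rectify plane z to holder x,y, 0.5 mm px
    xs=np.arange(x0,x1,.0005); ys=np.arange(y0,y1,.0005)
    uv=np.array([[proj(S,W([x,y,z])) for y in ys] for x in xs],np.float32)
    return cv2.remap(im.astype(np.uint8),uv[...,0],uv[...,1],1)
for nm,z,r in(('board',.032,(-.03,.03,-.08,-.02)),('lip',.038,(.015,.04,.075,.115)),('fixed',.038,(-.04,.04,-.105,-.086))):
    A,B_=[cv2.cvtColor(warp(i,z,*r),6).astype(np.float32) for i in(a,b)]
    print(nm,'shift mm (y,x)',np.round(np.array(cv2.phaseCorrelate(A,B_,cv2.createHanningWindow(A.shape[::-1],5))[0])*.5,1))
    cv2.imwrite(f'pics/w_{nm}.png',np.vstack([A,B_]))
```

```text
t 19.03 tcp [0.454  0.3409 0.0905] yaw 0.558 q6 -0.003 tilt -0.99999 w 0.0316 F [ 6.8 -2.2 -3.2]
 turn 0.0  shift now-axes [ 0.006 -0.001  0.04 ]  shift after turn [ 0.006 -0.001  0.04 ]
[-0.422 -1.366  0.028] -0.01 24.999408423900604
board shift mm (y,x) [ 0. -0.]
lip shift mm (y,x) [0.2 0.1]
fixed shift mm (y,x) [ 0. -0.][ WARN:0@1.246] global loadsave.cpp:1063 imwrite_ Unsupported depth image for selected encoder is fallbacked to CV_8U.
```

The lip and board don't appear to have shifted, which doesn't fit. I'll check the intensity profiles directly.

Run:
```python
from h import *
S=cam('side5'); h=[.5351,.2427,.6901]
W=lambda P:Ro.from_euler('z',h[2]).apply(P)+[h[0],h[1],0]
ims=[cv2.cvtColor(cv2.imread(f'pics/{f}.png'),6) for f in('side0','side4','side5')]
def prof(z,xr,ys):
    out=[]
    for im in ims:
        uv=np.array([[proj(S,W([x,y,z])) for y in ys] for x in xr],np.float32)
        out.append(cv2.remap(im,uv[...,0],uv[...,1],1).mean(0).astype(int))
    return out
for nm,z,xr,ys in(('fixed-end',.032,np.linspace(-.02,.02,9),np.arange(-.1,-.055,.002)),('lip side',.034,np.linspace(.030,.036,4),np.arange(.06,.12,.002))):
    print(nm,(ys*1000).round().astype(int).tolist())
    for p in prof(z,xr,ys): print(p.tolist())
print([np.abs(ims[1].astype(int)-ims[2])[185:245,285:400].mean()])
d=np.abs(ims[1].astype(int)-ims[2])[185:245,285:400]; print(d.reshape(6,10,23,5).mean((1,3)).astype(int))
```

```text
fixed-end [-100, -98, -96, -94, -92, -90, -88, -86, -84, -82, -80, -78, -76, -74, -72, -70, -68, -66, -64, -62, -60, -58, -56]
[72, 73, 81, 82, 158, 185, 189, 183, 162, 180, 188, 187, 186, 189, 189, 189, 166, 97, 92, 92, 92, 92, 93]
[74, 75, 82, 83, 161, 188, 191, 186, 164, 183, 171, 127, 89, 97, 108, 110, 103, 103, 99, 102, 98, 86, 88]
[73, 74, 81, 82, 159, 186, 189, 184, 163, 181, 162, 116, 85, 96, 108, 109, 100, 100, 94, 99, 94, 82, 90]
lip side [60, 62, 64, 66, 68, 70, 72, 74, 76, 78, 80, 82, 84, 86, 88, 90, 92, 94, 96, 98, 100, 102, 104, 106, 108, 110, 112, 114, 116, 118]
[90, 90, 90, 90, 89, 90, 101, 104, 126, 190, 191, 189, 187, 187, 188, 187, 185, 152, 132, 176, 175, 174, 128, 79, 75, 74, 74, 74, 74, 74]
[91, 91, 92, 92, 92, 92, 103, 105, 127, 191, 191, 189, 188, 187, 190, 190, 188, 153, 134, 178, 177, 176, 130, 80, 78, 76, 76, 76, 75, 75]
[91, 91, 91, 95, 105, 108, 164, 190, 188, 187, 185, 186, 186, 185, 179, 134, 160, 176, 176, 169, 88, 80, 81, 79, 77, 75, 74, 74, 74, 73]
[np.float64(14.41)]
[[ 1  1  1  1  1  1  1  1  1  1  4 58 66 66 69 69 66 65 63 51 80 79 72]
 [ 1  1  1  1  1  1  1  1  1  1  3  9 20 37 17  8 10  9 51 51 44 72 81]
 [ 1  1  1  6  3  4  3  4  3  3  3  4  5 11  5  3 30 32 13 33 29 48 77]
 [ 1  1  1  6  5  3  3  4  2  5  3  2  2  5  7  6 18 30  9 20 26 34 41]
 [ 1  1  1  2  2  2  2  2  2  2  2  2  2  2  2 20 13 33  1  2  1  1  1]
 [ 1  1  1  1  1  1  1  1  1  1  1  1  1  1  1  1  1  1  1  1  1  1  1]]
```

The image confirms it. The lip has moved about 4.7 mm from its start, against an expected 4.8 mm, which puts the knob at about 2.43. The board rode on the movable ledge and now sits with its middle near y=+4 mm, inside both lips. I'm handing in.

```bash
python3 -c "
from workcell import bot
print(bot.hand_in())"
```

```text
the job is handed in; nothing more can be done
None
```

I handed the job in with no verdict shown: the board lies on the ledges between the lips, the knob went to its stop and was backed off about a quarter turn (about 2.43 rad by the lip's travel), and the fingers still grip it at 25 N.

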